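# Load the balance tray and hold the recessed tare key

### The arm

A 6-joint arm with a two-finger parallel gripper is mounted at the origin on the work surface. World frame = base frame: x ahead of the robot, y to its left, z up, the work surface at z = 0. Lengths are in m, angles in degrees, forces in N, time in s.
With the tool pointing down it reaches from about 0.3 to 0.875 m from the base axis. Payload 6.4 kg.
Tool frame: the origin (TCP) lies at the very end of the fingers, on their centre line; the grasp point (between the pads) lies 19 mm behind it (env.grip_depth is the distance from the TCP to the grasp point, in m); z points along the fingers, y is the line along which they close (so a half turn about z gives the same grasp; the last joint's range is limited). The gripper opens to 85 mm and grips with 20 to 120 N. Pads are 22 mm wide; open, the fingers measure 114 mm over their backs; the gripper's body (76 mm by 85 mm) begins 54 mm behind the grasp point. The pads swing forward as they close: fully open they stand 13 mm farther back than shut.
Start: joints at [-80.289, 10.359, 92.074, -0, 77.567, -11.82], TCP at [0.211, -0.535, 0.231] pointing down, gripper open.
Joint ranges: [-171.53, 171.53], [-51.25, 118.39], [17.06, 147.69], [-65.23, 245.23], [0, 150.52], [-178.68, 178.68]. Speed limits (degrees/s): [147.25, 147.25, 172.46, 180, 180, 180].

### API

Orientations are given as [roll, pitch, yaw] about the fixed x, y, z axes, in that order (R = Rz(yaw) Ry(pitch) Rx(roll)).
In Python, from workcell import env gives the robot as it stands.
- The arm moves only by the shell command python3 shift.py 'ROWS' [FORCE]. ROWS is a JSON object whose key "increments" holds a list of rows, 1 to 5 of them, each of 7 numbers: a rotation vector rx, ry, rz in degrees, then dx, dy, dz in cm, then the finger opening in m; each row is the pose to reach, as a shift and turn from the pose commanded when the command began, along the tool's axes at that moment; what a row does not reach only later rows make up. A row lasts 1/12 s, in which the tool goes at most 0.0417 m and 7.16 degrees, less where a joint would pass 70% of its speed; a pose out of reach is approached as far as the arm can. The fingers move at their own pace and stop on an object; FORCE is the grip in N (left out, the last holds). Time passes only in rows, so rows that do not move let the fingers close. It prints the time, the measured TCP pose, the force, the opening and the grip force at its end. Input that does not fit is refused with a message, and nothing moves.
- env.get_obs(): the state, without advancing time (a new reading comes with each control period).
- env.read_camera(name): name is "scene" or "top" or "wrist"; returns the picture (480x640x3 uint8, blue, green, red); there is no depth.
- env.get_calibration(name): a dict with "fx", "fy", "cx", "cy" (pixels), "distortion" ([k1, k2, p1, p2, k3] as OpenCV has them; the pictures are not rectified), "world_to_cam" (4x4, takes a point from world to camera coordinates); the wrist camera has in their place "tool_from_camera" (4x4, takes a point from camera to tool coordinates, whose origin is the TCP and whose axes are the flange's). Camera axes: x right, y up, looking along -z (the intrinsics and any distortion apply to the point x, -y, -z); pixel columns grow to the right and rows downward; lengths in m; the calibration is good to about 2 mm. A picture is of the moment at which its call begins: read the wrist's pose just before it. get_calibration takes no time and is no camera call.
- env.close_job(): hands the job in; it is judged then, once.
The state is a dict: "t": time; "qpos": joint angles; "joint_velocities": joint speeds; "joint_efforts": joint torques, N m; "position": TCP position; "tool_rot": TCP orientation; "contact_force": force on the tool from outside, world axes, zero at the start; "torque": the same for the moment, N m; "gripper_width": finger opening in m; "gripper_force": force on a finger pad.
Only numpy, scipy, OpenCV 4.12 (cv2) and the standard library are available. Lean on these libraries where they do the work, as an engineer would, in place of code of your own. Each camera call takes 0.05 s, during which the arm holds its last target. There are 200 camera calls.

### The job

Pack the tall round jar and the square jar upright into the tray on the balance, in one row with the short jar that is already there, all standing flat on the tray floor. Only then take the stylus from its stand, reach it through the round hole in the balance's deck and press the recessed tare key down, and finish like that: still gripping the stylus and holding the key fully down. Leave the beaker and the flask where they stand.

Things in the scene. Friction and masses are not known exactly. Their poses are not given: they have to be found in the camera images.
- balance: White bench balance, 290 x 200 mm, fixed to the bench. Origin: bench height, middle of its underside. Its x axis runs from the control deck (near the robot) to the pan, z up. Deck top is 66 mm above the bench. A black display lies on the deck on the +y side, the key hole on the -y side; the steel pan with the tray is on the +x half.
- tray_floor (a point): Centre of the inner floor of the open aluminium tray fixed on the pan, 74 mm above the bench, axes as the balance. Inside it is 60 mm (x) by 160 mm (y); walls 4 mm thick rise 24 mm above this floor. It holds the three jars in one row along y, with about 14 mm to spare in all.
- round_jar: Loose tall round closed aluminium jar, 50 mm diameter, 90 mm high, about 120 g; origin at the centre of its underside, z up. Starts upright on the bench left of the balance (positions of the two bench jars may be swapped).
- square_jar: Loose square closed white plastic jar, 48 x 48 mm, 80 mm high, about 140 g; origin at the centre of its underside, x and y square to its faces, z up. Starts upright on the bench left of the balance.
- short_jar: Loose short round aluminium jar, 46 mm diameter, 58 mm high, already standing in the tray at the tray's +y end; it stays in the tray. Origin at the centre of its underside, z up.
- stand: Fixed wooden stand, 60 x 60 mm, 70 mm high, right of the balance, with a 12 mm upright through hole in its middle. Origin at the centre of its underside.
- stylus: Loose 50 g stylus, upright in the stand: steel shaft, 7 mm diameter, 60 mm long, below a black square handle 16 x 16 mm, 80 mm long. Origin at its tip (lower end), z up along it, x and y square to the handle faces; the handle spans 60 to 140 mm from the tip. In the stand the handle rests on the stand top, so the tip is 10 mm above the bench.
- stylus_tip (a point): The lower end of the stylus shaft (same point as the stylus origin).
- key_hole (a point): Centre of the mouth of the round 18 mm hole in the balance deck, 66 mm above the bench. The deck plate is 6 mm thick, open space below it.
- tare_key_top (a point): Centre of the flat round top (24 mm diameter) of the grey spring-loaded tare key straight below the hole; 22 mm below the deck top when up. It moves down with the key.
- tare_key (a joint): Travel of the tare key in m: 0 up, 0.006 fully down at its stop. About 1 N starts it and 5 N holds it fully down; it springs back when let go.
- beaker: Glass beaker, 70 mm wide, 90 mm high, on the bench beyond the work; bystander. Origin at the centre of its underside.
- flask: Amber conical flask, 76 mm wide, 115 mm high, on the bench beyond the work; bystander. Origin at the centre of its underside.

How it is judged (in metres and radians):
On the way:
1. all three jars stand upright on the tray floor in the tray, let go (x of round_jar in the frame of tray_floor between -0.012 and 0.012 m and y of round_jar in the frame of tray_floor between -0.064 and 0.064 m and z of each of round_jar, square_jar, short_jar in the frame of tray_floor below 0.004 m and angle between each of round_jar, square_jar, short_jar's own z axis and vertical below 0.08 rad and x of square_jar in the frame of tray_floor between -0.012 and 0.012 m and y of square_jar in the frame of tray_floor between -0.064 and 0.064 m and x of short_jar in the frame of tray_floor between -0.012 and 0.012 m and y of short_jar in the frame of tray_floor between -0.064 and 0.064 m and contact force between the fingers and round_jar below 0.3 N and contact force between the fingers and square_jar below 0.3 N and contact force between the fingers and short_jar below 0.3 N), for 0.2 s.
At the end, for the whole second after the job is handed in: The three jars stand at rest on the tray floor (within 4 mm, tilt under 0.08 rad); the stylus, gripped over 2 N and within 0.35 rad of upright, has its tip on the tare key and holds it down over 4.5 of its 6 mm with over 2 N, through the last second (x of round_jar in the frame of tray_floor between -0.012 and 0.012 m and y of round_jar in the frame of tray_floor between -0.064 and 0.064 m and z of each of round_jar, square_jar, short_jar in the frame of tray_floor below 0.004 m and angle between each of round_jar, square_jar, short_jar's own z axis and vertical below 0.08 rad and x of square_jar in the frame of tray_floor between -0.012 and 0.012 m and y of square_jar in the frame of tray_floor between -0.064 and 0.064 m and x of short_jar in the frame of tray_floor between -0.012 and 0.012 m and y of short_jar in the frame of tray_floor between -0.064 and 0.064 m and linear speed of each of round_jar, square_jar, short_jar below 0.02 m/s and value of joint tare_key above 0.0045 m and distance between stylus_tip and tare_key_top below 0.012 m and contact force between stylus and balance above 2 N and contact force between the fingers and stylus above 2 N and angle between stylus's own z axis and vertical below 0.35 rad); the arm keeps its last pose, push and grip.
It fails at once if the tare key is pressed before all three jars stand in the tray (value of joint tare_key above 0.003 m and not ((x of round_jar in the frame of tray_floor between -0.012 and 0.012 m and y of round_jar in the frame of tray_floor between -0.064 and 0.064 m and z of round_jar in the frame of tray_floor below 0.004 m and angle between round_jar's own z axis and vertical below 0.08 rad) and (x of square_jar in the frame of tray_floor between -0.012 and 0.012 m and y of square_jar in the frame of tray_floor between -0.064 and 0.064 m and z of square_jar in the frame of tray_floor below 0.004 m and angle between square_jar's own z axis and vertical below 0.08 rad) and (x of short_jar in the frame of tray_floor between -0.012 and 0.012 m and y of short_jar in the frame of tray_floor between -0.064 and 0.064 m and z of short_jar in the frame of tray_floor below 0.004 m and angle between short_jar's own z axis and vertical below 0.08 rad))).
It fails at once if the beaker is displaced by more than 3 cm (distance of beaker from where it was at the start of the episode above 0.03 m).
It fails at once if the flask is displaced by more than 3 cm (distance of flask from where it was at the start of the episode above 0.03 m).
It also fails if it takes over 62 s, if anything falls off the work surface, if the arm or the gripper's body presses on something with over 40 N, if the wrist force passes 120 N, or if a joint passes its speed limit or range.

## Working session

There is one attempt and no reset: what is moved stays moved. The work goes in short steps, Python scripts to look and compute and a shell command to move; the robot and the scene stay as the last step left them, time stands still between calls to the robot, and variables do not carry over. Pictures are saved under pics/ and viewed, at most 10 in all, crops included, and the job is handed in when it is done.

```bash
ls; mkdir -p pics; python3 - <<'E'
from workcell import env
import cv2
o=env.get_obs(); print({k:o[k] for k in('t','position','tool_rot','gripper_width')})
for n in('scene','top','wrist'):
    im=env.read_camera(n); cv2.imwrite(f'pics/{n}0.png',im)
    print(n,env.get_calibration(n))
E
```

```text
pics
shift.py
workcell.py
{'t': 0.0, 'position': array([ 0.21094213, -0.53427533,  0.23035556]), 'tool_rot': array([-1.79897204e+02, -2.09582124e-02,  2.15316080e+01]), 'gripper_width': 0.08575487021251056}
scene {'fx': 570.3534307560489, 'fy': 570.3534307560489, 'cx': 326.20631436032636, 'cy': 241.5354709110625, 'distortion': array([0.01713399, 0.        , 0.        , 0.        , 0.        ]), 'world_to_cam': array([[-0.18357599,  0.98298509, -0.00633801,  0.09610618],
       [-0.5601863 , -0.09931425,  0.82239163,  0.23533261],
       [ 0.80776925,  0.15452183,  0.56888649, -1.59580651],
       [ 0.        ,  0.        ,  0.        ,  1.        ]])}
top {'fx': 579.0176119201748, 'fy': 579.0176119201748, 'cx': 323.83048781119567, 'cy': 250.59811024774635, 'distortion': array([0.03335111, 0.        , 0.        , 0.        , 0.        ]), 'world_to_cam': array([[ 0.01816722, -0.99952241,  0.02499826, -0.02716013],
       [ 0.98640056,  0.02200238,  0.16287982, -0.58592204],
       [-0.16335205,  0.02169923,  0.98632918, -1.06894692],
       [ 0.        ,  0.        ,  0.        ,  1.        ]])}
wrist {'fx': 406.29896081821505, 'fy': 406.29896081821505, 'cx': 313.7170621039768, 'cy': 235.49945754628789, 'distortion': array([-0.09336383,  0.        ,  0.        ,  0.        ,  0.        ]), 'tool_from_camera': array([[-6.53443724e-04,  9.58901809e-01,  2.83737367e-01,
         7.26063565e-02],
       [ 9.99999521e-01,  8.33292391e-04, -5.13158249e-04,
         2.05375601e-04],
       [-7.28504563e-04,  2.83736896e-01, -9.58901894e-01,
        -1.42020360e-01],
       [ 0.00000000e+00,  0.00000000e+00,  0.00000000e+00,
         1.00000000e+00]])}
```
View pics/top0.png

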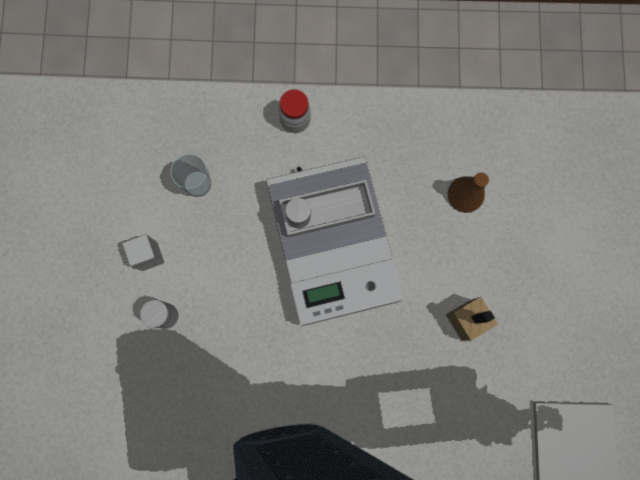

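View pics/scene0.png

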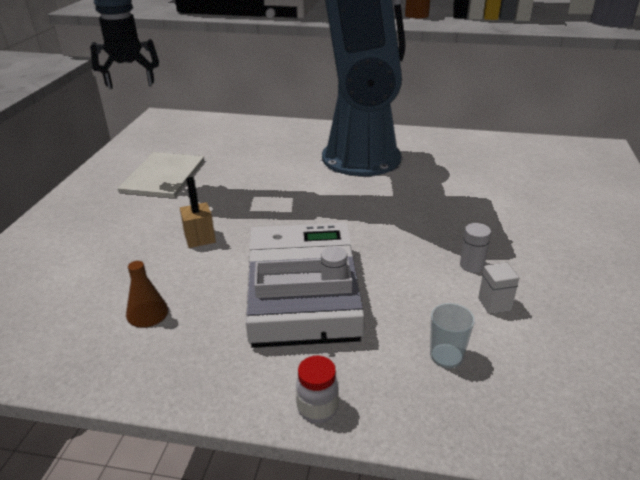

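The top view shows the square jar at (140,250), round jar at (154,313), short jar at (298,212), tray between (283,215) and (372,200), key hole at (370,286) and the stand and stylus at (478,318). The scene view agrees: round jar lid (477,231), square jar lid (500,275), stylus (193,195).

```bash
cat > h.py <<'E'
import numpy as np, cv2
from scipy.spatial.transform import Rotation as R
from workcell import env
def pose():
    o=env.get_obs(); T=np.eye(4); T[:3,:3]=R.from_euler('xyz',o['tool_rot'],degrees=True).as_matrix(); T[:3,3]=o['position']; return T
def ray(n,uv,T=None):
    c=env.get_calibration(n); K=np.array([[c['fx'],0,c['cx']],[0,c['fy'],c['cy']],[0,0,1]])
    p=cv2.undistortPoints(np.array(uv,float).reshape(-1,1,2),K,c['distortion']).reshape(-1,2)
    d=np.c_[p[:,0],-p[:,1],-np.ones(len(p))]
    W=(T@c['tool_from_camera']) if n=='wrist' else np.linalg.inv(c['world_to_cam'])
    return W[:3,3], d@W[:3,:3].T
def plane(n,uv,z,T=None):
    o,d=ray(n,uv,T); return o+d*((z-o[2])/d[:,2])[:,None]
def cross(r1,r2):
    (o1,d1),(o2,d2)=r1,r2; d1=d1[0];d2=d2[0]
    s=np.linalg.lstsq(np.c_[d1,-d2],o2-o1,rcond=None)[0]; a=o1+s[0]*d1; b=o2+s[1]*d2
    return (a+b)/2, np.linalg.norm(a-b)
def project(n,P,T=None):
    c=env.get_calibration(n); K=np.array([[c['fx'],0,c['cx']],[0,c['fy'],c['cy']],[0,0,1]])
    M=np.linalg.inv(T@c['tool_from_camera']) if n=='wrist' else c['world_to_cam']
    q=np.atleast_2d(P)@M[:3,:3].T+M[:3,3]; q=q*[1,-1,-1]
    return cv2.projectPoints(q,np.zeros(3),np.zeros(3),K,c['distortion'])[0].reshape(-1,2)
def go(P,yaw,tilt=(0,0)):
    "print tool-axes shift and rotvec to TCP P, tool down with yaw (deg, world angle of tool x as in tool_rot)"
    T=pose(); G=R.from_euler('xyz',[180,0,yaw],degrees=True)
    C=R.from_matrix(T[:3,:3]); rv=(C.inv()*G).as_rotvec(degrees=True)
    print('rotvec',rv.round(2),'shift',(T[:3,:3].T@(np.array(P)-T[:3,3])).round(4))
E
python3 - <<'E'
from h import *
np.set_printoptions(precision=4,suppress=True)
T=pose()
for n,a,b in(('round',(154,309),(477,230)),('square',(138,247),(500,272)),('short',(298,209),(334,256)),('hole',(370,286),(277,237)),('stylustop',(490,316),(192,179))):
    print(n,cross(ray('top',[a]),ray('scene',[b])))
print('balance corners z66',plane('top',[(302,323),(401,300)],.066))
print('balance back top',plane('top',[(267,179),(364,158)],.066))
print('hole',plane('top',[(370,286)],.066),'stand',plane('top',[(448,311),(481,298),(497,326),(471,340)],.07))
E
```

```text
round (array([0.4654, 0.2904, 0.0934]), np.float64(0.0013120507800983999))
square (array([0.5799, 0.3297, 0.0819]), np.float64(0.0001111986369631401))
short (array([0.6479, 0.0362, 0.1289]), np.float64(0.003316185018740607))
hole (array([ 0.5178, -0.1026,  0.0654]), np.float64(0.0010365695235597053))
stylustop (array([ 0.4604, -0.2981,  0.1502]), np.float64(0.007837840308255711))
balance corners z66 [[ 0.4462  0.0232  0.066 ]
 [ 0.4927 -0.1615  0.066 ]]
balance back top [[ 0.7212  0.0974  0.066 ]
 [ 0.7683 -0.09    0.066 ]]
hole [[ 0.5178 -0.1031  0.066 ]] stand [[ 0.4737 -0.2487  0.07  ]
 [ 0.4993 -0.3111  0.07  ]
 [ 0.4479 -0.3394  0.07  ]
 [ 0.4211 -0.2903  0.07  ]]
```

```bash
python3 - <<'E'
import cv2
im=cv2.imread('pics/top0.png')
a=cv2.resize(im[150:340,100:290],(600,600),interpolation=cv2.INTER_CUBIC)
b=im[150:350,260:510]
cv2.imwrite('pics/c1.png',cv2.resize(im[140:350,100:510],(800,410),interpolation=cv2.INTER_CUBIC))
E
```

```text
(no output)
```

The manual's scale: shifts go in cm. Converting my numbers, 0.134 m is 13.4, -0.152 m is -15.2.

```bash

python3 shift.py '{"increments":[[0, 0, 0, 13.4, -15.2, -2, 0.085], [0, 0, 0, 13.4, -15.2, -2, 0.085], [0, 0, 0, 13.4, -15.2, -2, 0.085], [0, 0, 0, 13.4, -15.2, -2, 0.085], [0, 0, 0, 13.4, -15.2, -2, 0.085]]}'
python3 shift.py '{"increments":[[0, 0, 0, 13.4, -15.2, -2, 0.085], [0, 0, 0, 13.4, -15.2, -2, 0.085], [0, 0, 0, 13.4, -15.2, -2, 0.085], [0, 0, 0, 13.4, -15.2, -2, 0.085], [0, 0, 0, 13.4, -15.2, -2, 0.085]]}'
python3 - <<'E'
from h import *
T=pose(); im=env.read_camera('wrist'); cv2.imwrite('pics/wb.png',im); np.save('Twb.npy',T); print(T[:3,3])
E
python3 shift.py '{"increments":[[0, 0, 0, 13.4, -15.2, -2, 0.085], [0, 0, 0, 13.4, -15.2, -2, 0.085], [0, 0, 0, 13.4, -15.2, -2, 0.085], [0, 0, 0, 13.4, -15.2, -2, 0.085], [0, 0, 0, 13.4, -15.2, -2, 0.085]]}'
python3 shift.py '{"increments":[[0, 0, 0, 13.4, -15.2, -2, 0.085], [0, 0, 0, 13.4, -15.2, -2, 0.085], [0, 0, 0, 13.4, -15.2, -2, 0.085], [0, 0, 0, 13.4, -15.2, -2, 0.085], [0, 0, 0, 13.4, -15.2, -2, 0.085]]}'
python3 - <<'E'
from h import *
T=pose(); im=env.read_camera('wrist'); cv2.imwrite('pics/wj.png',im); np.save('Twj.npy',T); print(T[:3,3])
a=cv2.imread('pics/wb.png'); cv2.imwrite('pics/both.png',np.hstack([cv2.resize(a,(400,300)),cv2.resize(im,(400,300))]))
E
```

```text
t: 0.57
position: [0.2801, -0.3419, 0.251]
tool_rot: [-179.9, -0.0, 21.5]
contact_force: [1.0, -0.4, 0.9]
gripper_width: 0.0849
gripper_force: 0.0
t: 0.98
position: [0.3489, -0.1514, 0.2715]
tool_rot: [180.0, -0.0, 21.5]
contact_force: [0.3, -0.5, 0.2]
gripper_width: 0.0851
gripper_force: 0.0
[ 0.34888677 -0.15142066  0.27152066]
t: 1.45
position: [0.4179, 0.039, 0.2916]
tool_rot: [180.0, -0.0, 21.5]
contact_force: [0.2, -1.1, -0.6]
gripper_width: 0.0852
gripper_force: 0.0
t: 1.87
position: [0.4868, 0.2299, 0.3112]
tool_rot: [-180.0, 0.0, 21.6]
contact_force: [0.2, -1.2, 0.1]
gripper_width: 0.0854
gripper_force: 0.0
[0.4868364  0.22986447 0.31117468]
```

View pics/both.png

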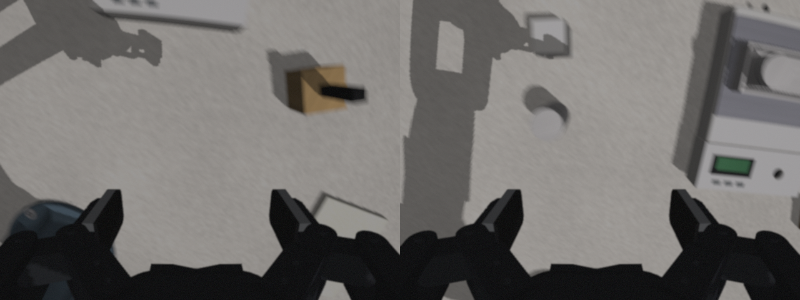

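Left half: stand at (318,90) with the stylus, from above. Right half: round jar lid at (548,123), square jar at (548,35), balance at right with hole at (778,174). Slightly blurred from motion; I'll move over the jars, settle, and look again.

```bash

python3 shift.py '{"increments":[[0, 0, 0, 7, -7, 3, 0.085], [0, 0, 0, 7, -7, 3, 0.085], [0, 0, 0, 7, -7, 3, 0.085], [0, 0, 0, 7, -7, 3, 0.085], [0, 0, 0, 7, -7, 3, 0.085]]}'
python3 - <<'E'
from h import *
env.read_camera('top'); T=pose(); im=env.read_camera('wrist'); cv2.imwrite('pics/wj2.png',im); np.save('Twj2.npy',T); print(T[:3,3])
t=env.read_camera('top')[140:350,100:510]; cv2.imwrite('pics/t2.png',env.read_camera('top'))
E
```

```text
t: 2.33
position: [0.5255, 0.3185, 0.2797]
tool_rot: [180.0, 0.2, 21.6]
contact_force: [0.5, -0.1, -0.1]
gripper_width: 0.0849
gripper_force: 0.0
[0.5257166  0.31779265 0.28056755]
```

View pics/wj2.png

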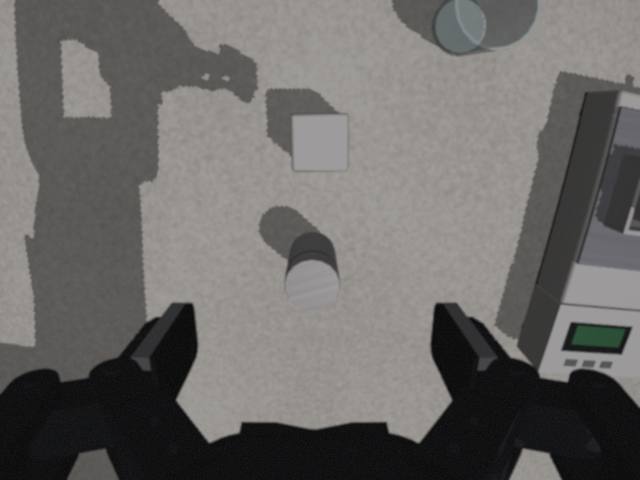

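The square lid has corners (293,115), (347,113), (349,171), (292,170); the round lid's disc spans x 286–339, y 259–305, centre about (312,282).

```bash
python3 - <<'E'
from h import *
np.set_printoptions(precision=4,suppress=True)
T=np.load('Twj2.npy'); g=cv2.cvtColor(cv2.imread('pics/wj2.png'),cv2.COLOR_BGR2GRAY)
c=cv2.cornerSubPix(g,np.float32([(293,115),(347,113),(349,171),(292,170)]).reshape(-1,1,2),(5,5),(-1,-1),(3,50,.01)).reshape(-1,2); print(c)
# segmentation of the bright lids
for nm,(x0,y0,x1,y1),seed in(('sq',(280,100,362,184),(320,142)),('rd',(275,225,350,315),(312,285))):
    f=cv2.GaussianBlur(g,(3,3),0).astype(np.uint8); m=np.zeros((482,642),np.uint8)
    cv2.floodFill(f.copy(),m,seed,255,8,8,4|cv2.FLOODFILL_FIXED_RANGE|cv2.FLOODFILL_MASK_ONLY|(255<<8)); m=m[1:-1,1:-1].copy()
    m[:y0]=0;m[y1:]=0;m[:,:x0]=0;m[:,x1:]=0
    k=max(cv2.findContours(m,0,1)[0],key=cv2.contourArea); print(nm,g[seed[1],seed[0]],cv2.minAreaRect(k),cv2.contourArea(k), cv2.fitEllipse(k))
P=plane('wrist',c,.08,T); print('sq',P,P.mean(0)); e=np.diff(np.r_[P,P[:1]],axis=0)[:,:2]; print(np.linalg.norm(e,axis=1),np.degrees(np.arctan2(e[:,1],e[:,0])))
print('rd',plane('wrist',[(312.5,282)],.09,T))
for n,w,a,b in(('round',(312.5,282),(154,309),(477,230)),('square',c.mean(0),(138,247),(500,272))):
    print(n,cross(ray('wrist',[w],T),ray('top',[a])),cross(ray('wrist',[w],T),ray('scene',[b])))
# tray & hole from the earlier wrist view
T1=np.load('Twj.npy'); print('hole',plane('wrist',[((778-400)*1.6,174*1.6)],.066,T1))
E
```

```text
[[291.8137 115.4653]
 [346.5696 113.4456]
 [345.7531 170.3553]
 [292.538  170.4186]]
sq 156 ((319.9999694824219, 142.5), (52.99999237060547, 51.99999237060547), 90.0) 2670.0 ((320.47662353515625, 142.31454467773438), (60.21274948120117, 61.22662353515625), 168.83033752441406)
rd 150 ((311.9999694824219, 269.5), (73.99998474121094, 88.99998474121094), 0.0) 4122.0 ((314.1610412597656, 275.7250061035156), (73.50918579101562, 105.47106170654297), 9.76688003540039)
sq [[0.5872 0.3607 0.08  ]
 [0.6051 0.3198 0.08  ]
 [0.5619 0.3026 0.08  ]
 [0.5454 0.3442 0.08  ]] [0.5749 0.3318 0.08  ]
[0.0446 0.0465 0.0448 0.0449] [ -66.3717 -158.2     111.6098   21.5559]
rd [[0.4612 0.293  0.09  ]]
round (array([0.464 , 0.2918, 0.0925]), np.float64(0.004646084417791409)) (array([0.4612, 0.2923, 0.0905]), np.float64(0.0015652444327810208))
square (array([0.5775, 0.3307, 0.0832]), np.float64(0.005123684695586766)) (array([0.575 , 0.3313, 0.0781]), np.float64(0.0012177072528408047))
hole [[ 0.519  -0.0984  0.066 ]]
```

View pics/c1.png

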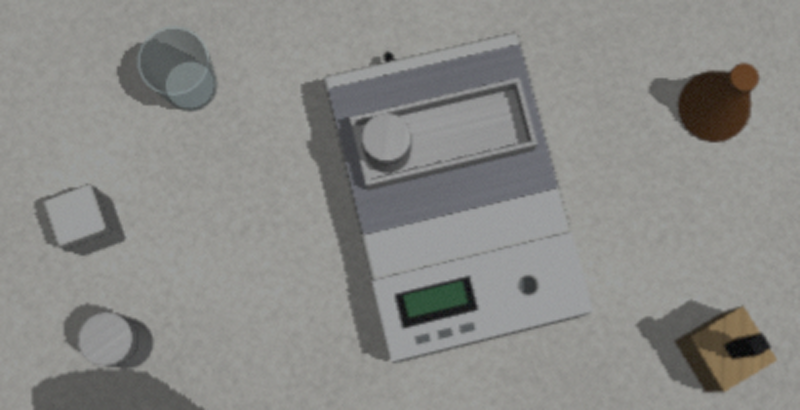

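The crop shows the tray (350–535, 80–185) with the short jar at its left end (387,140), the hole at (528,285), and the stylus handle top toward (762,345). Square jar goes first: turn by 90° so that the fingers face the same way as they will in the tray.

```bash

python3 shift.py '{"increments":[[0, 0, -7, 2, 0.2, 3, 0.085], [0, 0, -14, 5.1, 0.5, 7, 0.085], [0, 0, -21, 5.1, 0.5, 10, 0.085], [0, 0, -28, 5.1, 0.5, 10, 0.085], [0, 0, -35, 5.1, 0.5, 10, 0.085]]}' >/dev/null
python3 shift.py '{"increments":[[0, 0, -7, 0, 0, 0, 0.085], [0, 0, -14, 0, 0, 0, 0.085], [0, 0, -21, 0, 0, 0, 0.085], [0, 0, -28, 0, 0, 0, 0.085], [0, 0, -35, 0, 0, 0, 0.085]]}' >/dev/null
python3 shift.py '{"increments":[[0, 0, -7, 0, 0, 0, 0.085], [0, 0, -14, 0, 0, 0, 0.085], [0, 0, -20.4, 0, 0, 0, 0.085], [0, 0, -20.4, 0, 0, 0, 0.085]]}'
python3 - <<'E'
from h import *
go((0.575,0.3315,0.042),112)
E
```

```text
t: 3.7
position: [0.5756, 0.3313, 0.1824]
tool_rot: [179.9, 0.0, 112.1]
contact_force: [0.3, 0.1, -0.4]
gripper_width: 0.0854
gripper_force: 0.0
rotvec [0.08 0.01 0.08] shift [ 0.0004 -0.0007  0.1403]
```

```bash

python3 shift.py '{"increments":[[0, 0, 0, 0, -0.1, 4, 0.085], [0, 0, 0, 0, -0.1, 8, 0.085], [0, 0, 0, 0, -0.1, 12, 0.085], [0, 0, 0, 0, -0.1, 14, 0.085], [0, 0, 0, 0, -0.1, 14, 0.085]]}'
python3 shift.py '{"increments":[[0, 0, 0, 0, 0, 0, 0.04], [0, 0, 0, 0, 0, 0, 0.04], [0, 0, 0, 0, 0, 0, 0.04], [0, 0, 0, 0, 0, 0, 0.04], [0, 0, 0, 0, 0, 0, 0.04]]}' 40
python3 shift.py '{"increments":[[0, 0, 0, 0, 0, 0, 0.04], [0, 0, 0, 0, 0, 0, 0.04], [0, 0, 0, 0, 0, 0, 0.04]]}'
```

```text
t: 4.12
position: [0.5701, 0.3296, 0.0354]
tool_rot: [-179.4, -0.0, 111.7]
contact_force: [-0.9, 0.7, -1.0]
gripper_width: 0.0853
gripper_force: 0.0
t: 4.53
position: [0.5765, 0.3326, 0.0447]
tool_rot: [179.7, 0.0, 111.9]
contact_force: [0.1, -0.8, 6.7]
gripper_width: 0.0475
gripper_force: 42.1
t: 4.78
position: [0.5765, 0.3326, 0.0447]
tool_rot: [179.7, 0.0, 111.9]
contact_force: [-0.2, -0.8, 6.8]
gripper_width: 0.0477
gripper_force: 42.1
```

```bash

python3 shift.py '{"increments":[[0, 0, 0, 0, 0, -3, 0.04], [0, 0, 0, 0, 0, -7, 0.04], [0, 0, 0, 0, 0, -11, 0.04], [0, 0, 0, 0, 0, -15, 0.04], [0, 0, 0, 0, 0, -18, 0.04]]}'
python3 - <<'E'
from h import *
np.set_printoptions(precision=4,suppress=True)
c=np.array([(350,118),(520,80),(537,146),(366,185)])/1.951+[100,140]
P=plane('top',c,.098); print(P,P.mean(0)); d=P[0]-P[1]; print(np.degrees(np.arctan2(-d[0],d[1])),np.linalg.norm(d))
d=P[3]-P[2]; print(np.degrees(np.arctan2(-d[0],d[1])))
m=P.mean(0); y=np.radians(14.5); go((m[0]+.05*np.sin(y),m[1]-.05*np.cos(y),.225),104.5)
E
```

```text
t: 5.2
position: [0.5753, 0.3324, 0.2267]
tool_rot: [179.7, 0.0, 111.9]
contact_force: [0.8, 0.3, -1.5]
gripper_width: 0.0474
gripper_force: 41.9
[[ 0.671   0.0704  0.098 ]
 [ 0.7127 -0.0922  0.098 ]
 [ 0.6479 -0.1089  0.098 ]
 [ 0.6062  0.0533  0.098 ]] [ 0.6594 -0.0194  0.098 ]
14.38050046259562 0.16783293927746284
14.41872048640445
rotvec [ 0.31 -0.01  7.42] shift [-0.4073 -0.0597  0.0014]
```

```bash

python3 shift.py '{"increments":[[0, 0, 0, -3, -0.5, 0, 0.04], [0, 0, 0, -7, -1, 0, 0.04], [0, 0, 0, -11, -1.6, 0, 0.04], [0, 0, 0, -15, -2.2, 0, 0.04], [0, 0, 0, -19, -2.8, 0, 0.04]]}' >/dev/null
python3 shift.py '{"increments":[[0, 0, 2, -4, -0.6, 0, 0.04], [0, 0, 4, -8, -1.2, 0, 0.04], [0, 0, 6, -12, -1.8, 0, 0.04], [0, 0, 7.5, -16, -2.4, 0, 0.04], [0, 0, 7.5, -19, -3, 0, 0.04]]}' >/dev/null
python3 shift.py '{"increments":[[0, 0, 0, -2.6, 0.2, 0, 0.04], [0, 0, 0, -2.6, 0.2, 0, 0.04], [0, 0, 0, -2.6, 0.2, 0, 0.04]]}'
python3 - <<'E'
from h import *
env.read_camera('top');T=pose(); im=env.read_camera('wrist'); cv2.imwrite('pics/wt.png',im); np.save('Twt.npy',T); print(T[:3,3],env.get_obs()['tool_rot'])
E
```

```text
t: 6.28
position: [0.671, -0.0686, 0.222]
tool_rot: [179.9, 0.0, 104.3]
contact_force: [0.0, 0.9, -2.4]
gripper_width: 0.0476
gripper_force: 42.0
[ 0.67077592 -0.06713655  0.22183275] [ 1.79973257e+02 -2.16913647e-02  1.04433640e+02]
```

View pics/wt.png

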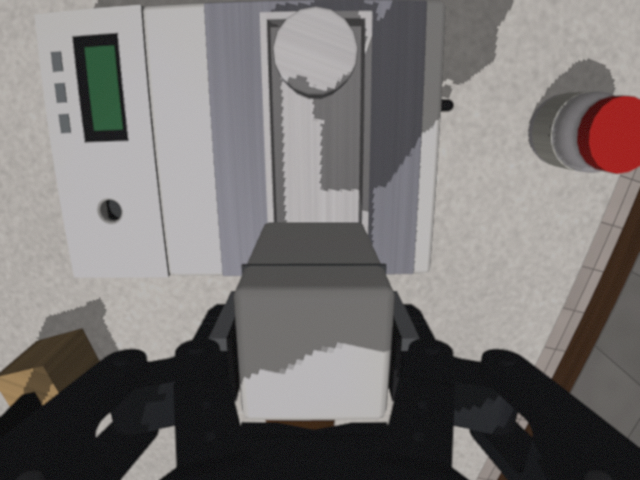

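The wrist view over the tray: short jar lid centre (315,52) radius 41, tray walls at x≈265 and x≈371, key hole (110,210), held jar's lid corners about (238,290), (391,290), (388,420), (243,420).

```bash
python3 - <<'E'
from h import *
np.set_printoptions(precision=4,suppress=True,linewidth=150)
T=np.load('Twt.npy'); g=cv2.cvtColor(cv2.imread('pics/wt.png'),cv2.COLOR_BGR2GRAY).astype(float)
G=cv2.GaussianBlur(g,(3,3),0)
for r in(115,150,180,205):
    d=np.diff(G[r-3:r+4].mean(0)); print(r,[(i,int(d[i])) for i in range(255,380) if abs(d[i])>6 and abs(d[i])>=abs(d[i-1]) and abs(d[i])>abs(d[i+1])])
d=np.diff(G[:,290:300].mean(1)); d2=np.diff(G[:40,275:280].mean(1)); print('top wall',[(i,int(d2[i])) for i in range(39) if abs(d2[i])>6])
c=cv2.HoughCircles(G.astype(np.uint8)[:110,240:400],cv2.HOUGH_GRADIENT,1,50,param1=80,param2=15,minRadius=36,maxRadius=46); print(c+[240,0,0] if c is not None else None)
m=(g[190:235,90:135]<110).astype(np.uint8); k=max(cv2.findContours(m,0,1)[0],key=cv2.contourArea); print('hole',np.array(cv2.fitEllipse(k)[0])+[90,190],cv2.fitEllipse(k)[1])
# held lid in tool frame
P=plane('wrist',[(238,290),(391,290),(388,420),(243,420)],T[2,3]+.0365,T); L=(P-T[:3,3])@T[:3,:3]; print(L,L.mean(0))
E
```

```text
115 [(262, 16), (269, -38), (272, 13), (281, 18), (313, -16), (359, -15), (363, 15), (370, -10)]
150 [(264, 14), (270, -34), (274, 12), (282, 19), (320, -19), (359, -14), (363, 14), (369, -10)]
180 [(265, 15), (271, -33), (275, 12), (284, 20), (319, -19), (358, -15), (362, 15), (368, -10)]
205 [(266, 15), (272, -34), (276, 11), (284, 20), (358, -30), (362, 10), (368, -9), (372, 14)]
top wall [(3, -11), (4, -8), (9, 12), (10, 27), (11, 29), (12, 18), (16, -6), (17, -17), (18, -27), (19, -23), (20, -10), (26, 13), (27, 13), (28, 9), (29, 7), (30, 6)]
[[[312.5  50.5  43.2]]]
hole [110.2113 210.4344] (19.79965591430664, 22.413911819458008)
[[ 0.0246 -0.021  -0.0365]
 [ 0.0245  0.0224 -0.0365]
 [-0.0213  0.0244 -0.0365]
 [-0.0212 -0.0223 -0.0365]] [ 0.0017  0.0009 -0.0365]
```

```bash
python3 - <<'E'
from h import *
np.set_printoptions(precision=4,suppress=True,linewidth=150)
T=np.load('Twt.npy')
l=plane('wrist',[(262.5,115),(264.5,150),(265.5,180),(266.5,205)],.098,T)
r=plane('wrist',[(370.5,115),(369.5,150),(368.5,180),(368.5,205)],.098,T)
for e in(l,r):
    v=cv2.fitLine(e[:,:2].astype(np.float32),2,0,.01,.01).ravel(); print('dir',np.degrees(np.arctan2(v[1],v[0])))
print('width',np.linalg.norm(l-r,axis=1))
yaw=14.4; a=np.radians(yaw); ux=np.array([np.cos(a),np.sin(a)]); uy=np.array([-np.sin(a),np.cos(a)])
cx=np.mean([l[:,:2]@ux,r[:,:2]@ux]); to=plane('wrist',[(277,11)],.098,T)[0,:2]@uy; ti=plane('wrist',[(277,18.5)],.098,T)[0,:2]@uy
print('x line',(l[:,:2]@ux),(r[:,:2]@ux),'y outer,inner',to,ti,to-.084,ti-.08)
cy=(to-.084+ti-.08)/2; C=cx*ux+cy*uy; print('tray centre',C)
s=plane('wrist',[(314,51.5)],.132,T)[0,:2]; print('short in tray',(s-C)@ux,(s-C)@uy)
s2=plane('top',[(298.3,211.8)],.132)[0,:2]; print('short top',(s2-C)@ux,(s2-C)@uy)
h=plane('wrist',[(110.2,210.4)],.066,T)[0]; print('hole',h,(h[:2]-C)@ux,(h[:2]-C)@uy)
print('hole height',cross(ray('wrist',[(110.2,210.4)],T),ray('top',[(370.6,286)])),cross(ray('wrist',[(314,51.5)],T),ray('top',[(298.3,211.8)])))
# where the held jar goes
for nm,y in(('far',-.0515),('mid',.0015)):
    t=C+y*uy; print(nm,t)
    T2=pose(); off=np.array([.0012,.0005]); tx=uy; ty=ux
    q=t-off[0]*tx-off[1]*ty; go((q[0],q[1],.120),90+yaw)
E
```

```text
dir -74.89654
dir -75.08914
width [0.0684 0.0678 0.0678 0.0682]
x line [0.6012 0.6018 0.6018 0.602 ] [0.6696 0.6696 0.6696 0.6702] y outer,inner -0.0975322974068693 -0.10184210631582759 -0.18153229740686933 -0.1818421063158276
tray centre [ 0.6609 -0.0179]
short in tray -0.0019198142925836888 0.055601375837130554
short top -0.005220217139191137 0.05469667362157296
hole [ 0.5186 -0.102   0.066 ] -0.15882987926056089 -0.04606295869655342
hole height (array([ 0.5177, -0.1037,  0.0636]), np.float64(0.001732048287251709)) (array([0.6445, 0.0352, 0.1251]), np.float64(0.002724457713563516))
far [ 0.6737 -0.0678]
rotvec [ 0.03 -0.02  0.03] shift [-0.0035  0.0021  0.1018]
mid [ 0.6606 -0.0164]
rotvec [ 0.03 -0.02  0.03] shift [0.0495 0.0021 0.1018]
```

```bash

python3 shift.py '{"increments":[[0, 0, -0.4, -0.35, 0.2, 2, 0.04], [0, 0, -0.4, -0.35, 0.2, 5, 0.04], [0, 0, -0.4, -0.35, 0.2, 7.5, 0.04], [0, 0, -0.4, -0.35, 0.2, 9, 0.04], [0, 0, -0.4, -0.35, 0.2, 9.7, 0.04]]}'
python3 shift.py '{"increments":[[0, 0, 0, 0, 0, 0.2, 0.04], [0, 0, 0, 0, 0, 0.4, 0.04], [0, 0, 0, 0, 0, 0.5, 0.04], [0, 0, 0, 0, 0, 0.5, 0.04]]}'
```

```text
t: 6.8
position: [0.6716, -0.0673, 0.1212]
tool_rot: [-179.8, -0.2, 105.0]
contact_force: [0.1, 1.1, -1.2]
gripper_width: 0.0473
gripper_force: 42.0
t: 7.13
position: [0.6745, -0.0697, 0.1208]
tool_rot: [179.9, 0.1, 104.9]
contact_force: [0.2, -0.6, -0.6]
gripper_width: 0.0478
gripper_force: 42.0
```

```bash

python3 shift.py '{"increments":[[0, 0, 0, 0, 0, 0.1, 0.04], [0, 0, 0, 0, 0, 0.2, 0.04], [0, 0, 0, 0, 0, 0.2, 0.04]]}'
python3 shift.py '{"increments":[[0, 0, 0, 0, 0, 0.1, 0.04], [0, 0, 0, 0, 0, 0.2, 0.04], [0, 0, 0, 0, 0, 0.2, 0.04]]}'
```

```text
t: 7.38
position: [0.6744, -0.0701, 0.1187]
tool_rot: [179.9, 0.1, 104.8]
contact_force: [-0.5, -0.3, 3.5]
gripper_width: 0.0477
gripper_force: 42.5
t: 7.63
position: [0.6745, -0.0702, 0.1187]
tool_rot: [179.9, 0.1, 104.8]
contact_force: [-6.3, 1.0, 14.7]
gripper_width: 0.0473
gripper_force: 43.8
```

```bash

python3 shift.py '{"increments":[[0, 0, 0, 0, 0, -0.2, 0.04], [0, 0, 0, 0, 0, -0.2, 0.085], [0, 0, 0, 0, 0, -0.2, 0.085], [0, 0, 0, 0, 0, -0.2, 0.085], [0, 0, 0, 0, 0, -0.2, 0.085]]}'
python3 shift.py '{"increments":[[0, 0, 0, 0, 0, -2, 0.085], [0, 0, 0, 0, 0, -6, 0.085], [0, 0, 0, 0, 0, -10, 0.085], [0, 0, 0, 0, 0, -10, 0.085]]}'
python3 - <<'E'
from h import *
env.read_camera('top');T=pose(); im=env.read_camera('wrist'); cv2.imwrite('pics/wt2.png',im); np.save('Twt2.npy',T)
go((.4612,.2925,.17),97)
E
```

```text
t: 8.05
position: [0.6734, -0.0698, 0.1168]
tool_rot: [-180.0, -0.0, 104.8]
contact_force: [0.3, 0.0, 0.5]
gripper_width: 0.0848
gripper_force: 0.0
t: 8.38
position: [0.678, -0.0709, 0.2272]
tool_rot: [179.3, 0.4, 104.8]
contact_force: [0.4, -0.3, 2.5]
gripper_width: 0.0851
gripper_force: 0.0
rotvec [0.28 0.14 7.83] shift [ 0.4056 -0.1142  0.0485]
```

View pics/wt2.png

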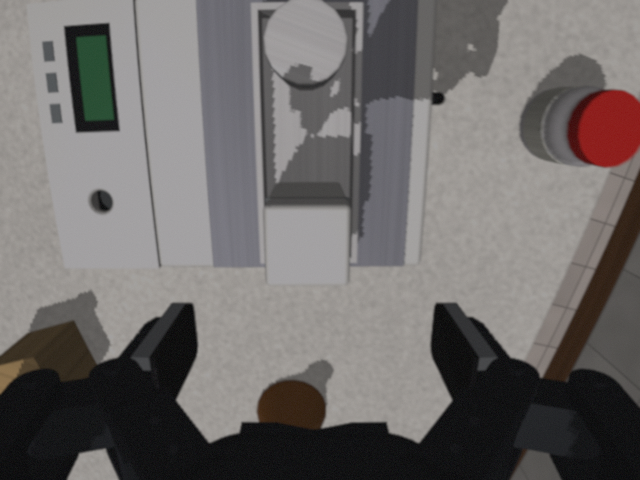

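The square jar stands in the tray, lid corners (265,203), (349,203), (347,283), (268,284); the short jar has not moved.

```bash

python3 shift.py '{"increments":[[0, 0, 0, 3, -0.9, 0, 0.085], [0, 0, 0, 7, -2, 0, 0.085], [0, 0, 0, 11, -3.1, 0, 0.085], [0, 0, 0, 15, -4.2, 0, 0.085], [0, 0, 0, 19, -5.3, 0, 0.085]]}' >/dev/null
python3 shift.py '{"increments":[[0, 0, 0, 4, -1.1, 0, 0.085], [0, 0, 0, 8, -2.2, 0, 0.085], [0, 0, 0, 12, -3.3, 0, 0.085], [0, 0, 0, 16, -4.4, 0, 0.085], [0, 0, 0, 19, -5.3, 0, 0.085]]}' >/dev/null
python3 shift.py '{"increments":[[0, 0, 0, 2.6, -0.8, 3, 0.085], [0, 0, 0, 2.6, -0.8, 4.8, 0.085], [0, 0, 0, 2.6, -0.8, 4.8, 0.085], [0, 0, 0, 2.6, -0.8, 4.8, 0.085]]}'
python3 - <<'E'
from h import *
np.set_printoptions(precision=4,suppress=True,linewidth=150)
T=np.load('Twt2.npy'); C=np.array([.6609,-.0179]); a=np.radians(14.8); ux=np.array([np.cos(a),np.sin(a)]); uy=np.array([-ux[1],ux[0]])
P=plane('wrist',[(265,203),(349,203),(347,283),(268,284)],.154,T)[:,:2]-C; print('square lid in tray',np.c_[P@ux,P@uy],P.mean(0)@ux,P.mean(0)@uy)
for nm,uv,z in(('rimL',(253.5,100),.098),('rimR',(362,40),.098),('top',(258,3),.098),('short',(305,42),.132)):
    p=plane('wrist',[uv],z,T)[0,:2]-C; print(nm,p@ux,p@uy)
env.read_camera('top'); T=pose(); im=env.read_camera('wrist'); cv2.imwrite('pics/wr.png',im)
g=cv2.cvtColor(im,cv2.COLOR_BGR2GRAY); np.save('Twr.npy',T)
c=cv2.HoughCircles(cv2.GaussianBlur(g,(5,5),0),cv2.HOUGH_GRADIENT,1,200,param1=80,param2=20,minRadius=50,maxRadius=90); print(c)
if c is not None: print('round now',[plane('wrist',[q[:2]],.09,T)[0] for q in c[0]])
go((.4612,.2925,.047),104.8)
E
```

```text
t: 9.65
position: [0.4579, 0.293, 0.1672]
tool_rot: [-179.7, 0.0, 104.9]
contact_force: [1.0, 0.4, -0.3]
gripper_width: 0.0849
gripper_force: 0.0
square lid in tray [[-0.0228 -0.0282]
 [ 0.0218 -0.0283]
 [ 0.0218 -0.0743]
 [-0.0228 -0.0748]] -0.0004783908763368837 -0.05137453867885622
rimL -0.03443397751599439 0.026220066374182435
rimR 0.033171835928574915 0.06203372276006592
top -0.030050338362909376 0.08339031133151786
short -0.0014139415366275568 0.05518138579700959
[[[ 46.5 423.5  55.4]]]
round now [array([0.3089, 0.1146, 0.09  ])]
rotvec [ 0.02  0.01 -0.02] shift [-0.0007  0.0007  0.1228]
```

View pics/wr.png

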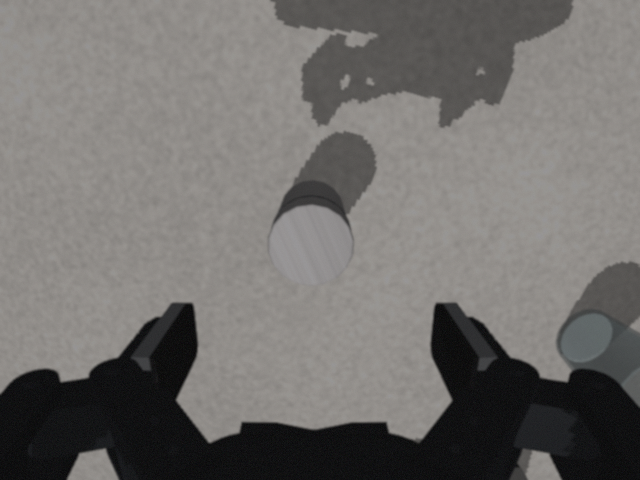

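The round lid's circle is centred at (310.5,244), radius about 42.

```bash
python3 - <<'E'
from h import *
T=np.load('Twr.npy'); p=plane('wrist',[(310.5,244)],.09,T)[0]; print(p)
go((*p[:2],.045),104.8)
E
```

```text
[0.45756122 0.29395427 0.09      ]
rotvec [ 0.02  0.01 -0.02] shift [ 0.0017 -0.0024  0.1248]
```

```bash

python3 shift.py '{"increments":[[0, 0, 0, 0.1, -0.2, 3, 0.085], [0, 0, 0, 0.1, -0.2, 7, 0.085], [0, 0, 0, 0.1, -0.2, 10.5, 0.085], [0, 0, 0, 0.1, -0.2, 12.5, 0.085], [0, 0, 0, 0.1, -0.2, 12.5, 0.085]]}'
python3 shift.py '{"increments":[[0, 0, 0, 0, 0, 0, 0.04], [0, 0, 0, 0, 0, 0, 0.04], [0, 0, 0, 0, 0, 0, 0.04], [0, 0, 0, 0, 0, 0, 0.04], [0, 0, 0, 0, 0, 0, 0.04]]}' 40
python3 shift.py '{"increments":[[0, 0, 0, 0, 0, 0, 0.04], [0, 0, 0, 0, 0, 0, 0.04]]}'
python3 - <<'E'
from h import *
C=np.array([.6609,-.0179]); a=np.radians(14.8); ux=np.array([np.cos(a),np.sin(a)]); uy=np.array([-ux[1],ux[0]])
q=C+.0025*uy; print(q); go((*q,.24),104.8)
E
```

```text
t: 10.17
position: [0.4553, 0.2919, 0.0407]
tool_rot: [-179.6, 0.0, 104.7]
contact_force: [-1.1, -1.1, 0.4]
gripper_width: 0.085
gripper_force: 0.0
t: 10.58
position: [0.4595, 0.2945, 0.0471]
tool_rot: [179.7, -0.0, 104.8]
contact_force: [-0.3, -1.4, 6.5]
gripper_width: 0.0487
gripper_force: 41.2
t: 10.75
position: [0.4595, 0.2945, 0.047]
tool_rot: [179.7, -0.0, 104.8]
contact_force: [0.1, -1.4, 7.5]
gripper_width: 0.049
gripper_force: 41.2
[ 0.66026139 -0.01548294]
rotvec [ 0.28 -0.    0.04] shift [-0.3511  0.1156 -0.1924]
```

```bash

python3 shift.py '{"increments":[[0, 0, 0, 0, 0, -3, 0.04], [0, 0, 0, 0, 0, -7, 0.04], [0, 0, 0, 0, 0, -11, 0.04], [0, 0, 0, 0, 0, -15, 0.04], [0, 0, 0, 0, 0, -19, 0.04]]}' >/dev/null
python3 shift.py '{"increments":[[0, 0, 0, -3, 1, 0, 0.04], [0, 0, 0, -6.5, 2.1, 0, 0.04], [0, 0, 0, -10, 3.3, 0, 0.04], [0, 0, 0, -13.8, 4.5, 0, 0.04], [0, 0, 0, -17.6, 5.8, 0, 0.04]]}' >/dev/null
python3 shift.py '{"increments":[[0, 0, 0, -3.8, 1.2, 0, 0.04], [0, 0, 0, -7.6, 2.5, 0, 0.04], [0, 0, 0, -11.4, 3.7, 0, 0.04], [0, 0, 0, -15, 4.9, 0, 0.04], [0, 0, 0, -17.5, 5.75, 0, 0.04]]}' >/dev/null
python3 shift.py '{"increments":[[0, 0, 0, 0, 0, 2, 0.04], [0, 0, 0, 0, 0, 2, 0.04], [0, 0, 0, 0, 0, 2, 0.04]]}'
python3 - <<'E'
from h import *
env.read_camera('top');T=pose(); im=env.read_camera('wrist'); cv2.imwrite('pics/wt3.png',im); np.save('Twt3.npy',T); print(T[:3,3]); go((.66026,-.01548,.13),104.8)
E
```

```text
t: 12.25
position: [0.6577, -0.0156, 0.2134]
tool_rot: [-179.9, -0.1, 104.8]
contact_force: [-0.1, 0.6, -1.9]
gripper_width: 0.0493
gripper_force: 42.3
[ 0.65819408 -0.01514325  0.2145347 ]
rotvec [0.03 0.   0.09] shift [-0.001   0.0014  0.0853]
```

View pics/wt3.png

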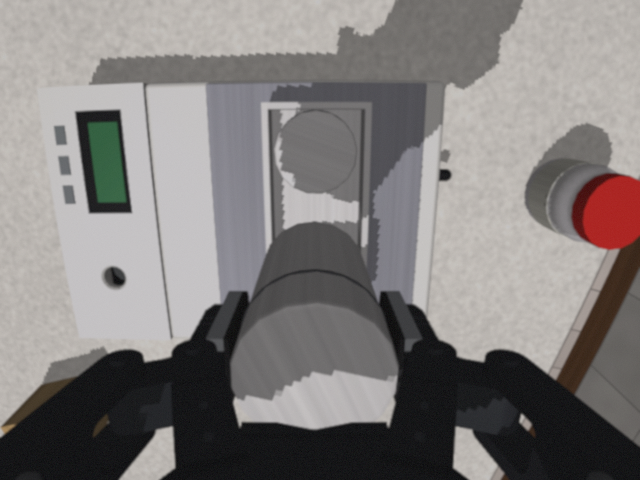

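The round jar hangs centred between the fingers (lid's front edge at (315,304)); the short jar lid is at (315.5,152), tray end wall at y≈103.

```bash
python3 - <<'E'
from h import *
np.set_printoptions(precision=4,suppress=True,linewidth=150)
T=np.load('Twt3.npy'); C=np.array([.6609,-.0179]); a=np.radians(14.8); ux=np.array([np.cos(a),np.sin(a)]); uy=np.array([-ux[1],ux[0]])
P=plane('wrist',[(315,304),(231,370),(399,370)],T[2,3]+.043,T); print('held (tool)',(P-T[:3,3])@T[:3,:3])
for nm,uv,z in(('rimL',(262,150),.098),('rimR',(372,150),.098),('top',(275,103),.098),('short',(315.5,152),.132),('hole',(114.5,277.5),.066)):
    p=plane('wrist',[uv],z,T)[0,:2]-C; print(nm,p@ux,p@uy,p+C)
p=T[:2,3]-C; print('tcp',p@ux,p@uy)
E
```

```text
held (tool) [[ 0.0234  0.0008 -0.043 ]
 [ 0.0024 -0.0232 -0.043 ]
 [ 0.0024  0.0249 -0.043 ]]
rimL -0.034085544847105465 0.05475113911435891 [0.614  0.0263]
rimR 0.03503267991419433 0.054804750883773554 [0.6808 0.044 ]
top -0.02527973767459724 0.08323751353138586 [0.6152 0.0561]
short -0.0005810749154999996 0.05629957118391432 [0.646  0.0364]
hole -0.15894682914906988 -0.045402843080158614 [ 0.5188 -0.1024]
tcp -0.0019119487307500778 0.0033565083653376883
```

The manual's scale: shifts go in cm. Converting my numbers, 0.09 m is 9, 0.001 m is 0.1.

```bash

python3 shift.py '{"increments":[[0, 0, 0, 0, 0.1, 2, 0.04], [0, 0, 0, 0, 0.1, 4.5, 0.04], [0, 0, 0, 0, 0.1, 6.5, 0.04], [0, 0, 0, 0, 0.1, 8, 0.04], [0, 0, 0, 0, 0.1, 9, 0.04]]}'
python3 shift.py '{"increments":[[0, 0, 0, 0, 0, 0.1, 0.04], [0, 0, 0, 0, 0, 0.2, 0.04], [0, 0, 0, 0, 0, 0.2, 0.04], [0, 0, 0, 0, 0, 0.2, 0.04]]}'
python3 shift.py '{"increments":[[0, 0, 0, 0, 0, 0.1, 0.04], [0, 0, 0, 0, 0, 0.2, 0.04], [0, 0, 0, 0, 0, 0.2, 0.04]]}'
```

```text
t: 12.77
position: [0.6591, -0.0142, 0.1237]
tool_rot: [-180.0, -0.0, 104.9]
contact_force: [0.2, 0.5, -1.1]
gripper_width: 0.0492
gripper_force: 42.3
t: 13.1
position: [0.6608, -0.0155, 0.1241]
tool_rot: [179.9, 0.1, 104.8]
contact_force: [-0.5, -0.7, -1.8]
gripper_width: 0.0491
gripper_force: 42.3
t: 13.35
position: [0.6603, -0.0157, 0.1211]
tool_rot: [179.9, 0.0, 104.8]
contact_force: [-0.5, 0.0, 0.2]
gripper_width: 0.0492
gripper_force: 42.5
```

```bash

python3 shift.py '{"increments":[[0, 0, 0, 0, 0, 0.1, 0.04], [0, 0, 0, 0, 0, 0.1, 0.04]]}'
python3 shift.py '{"increments":[[0, 0, 0, 0, 0, -0.1, 0.04], [0, 0, 0, 0, 0, -0.1, 0.085], [0, 0, 0, 0, 0, -0.1, 0.085], [0, 0, 0, 0, 0, -0.1, 0.085], [0, 0, 0, 0, 0, -0.1, 0.085]]}'
python3 shift.py '{"increments":[[0, 0, 0, 0, 0, -2, 0.085], [0, 0, 0, 0, 0, -6, 0.085], [0, 0, 0, 0, 0, -10, 0.085], [0, 0, 0, 0, 0, -14, 0.085], [0, 0, 0, 0, 0, -15, 0.085]]}'
python3 - <<'E'
from h import *
env.read_camera('top');T=pose(); im=env.read_camera('wrist'); cv2.imwrite('pics/wt4.png',im); np.save('Twt4.npy',T); print(T[:3,3]); go((.475,-.345,.27),104.8)
E
```

```text
t: 13.52
position: [0.6604, -0.0158, 0.1211]
tool_rot: [179.9, 0.0, 104.8]
contact_force: [-2.9, 0.1, 7.2]
gripper_width: 0.0491
gripper_force: 43.2
t: 13.93
position: [0.6597, -0.0156, 0.1201]
tool_rot: [-180.0, -0.0, 104.8]
contact_force: [-0.2, -0.6, -0.2]
gripper_width: 0.0845
gripper_force: 0.0
t: 14.35
position: [0.6628, -0.0161, 0.2789]
tool_rot: [179.4, 0.3, 104.8]
contact_force: [0.8, -1.3, 1.2]
gripper_width: 0.0854
gripper_force: 0.0
[ 0.6628602  -0.01608494  0.27839352]
rotvec [0.4  0.2  0.04] shift [-0.2703 -0.2648  0.0039]
```

```bash

python3 shift.py '{"increments":[[0, 0, 0, -2, -2, 0, 0.085], [0, 0, 0, -4.9, -4.8, 0, 0.085], [0, 0, 0, -7.8, -7.6, 0, 0.085], [0, 0, 0, -10.7, -10.4, 0, 0.085], [0, 0, 0, -13.5, -13.2, 0, 0.085]]}' >/dev/null
python3 shift.py '{"increments":[[0, 0, 0, -2.9, -2.8, 0, 0.085], [0, 0, 0, -5.8, -5.6, 0, 0.085], [0, 0, 0, -8.7, -8.4, 0, 0.085], [0, 0, 0, -11.5, -11.2, 0, 0.085], [0, 0, 0, -13.5, -13.2, 0, 0.085]]}' >/dev/null
python3 shift.py '{"increments":[[0, 0, 0, 0, 0, 0, 0.085], [0, 0, 0, 0, 0, 0, 0.085], [0, 0, 0, 0, 0, 0, 0.085]]}'
python3 - <<'E'
from h import *
env.read_camera('top');T=pose(); im=env.read_camera('wrist'); cv2.imwrite('pics/ws.png',im); np.save('Tws.npy',T); print(T[:3,3])
a=cv2.imread('pics/wt4.png'); cv2.imwrite('pics/both2.png',np.hstack([cv2.resize(a,(320,240)),np.zeros((240,10,3),np.uint8)]) ) if 0 else None
u,v=project('wrist',[.4605,-.2974,.15],T)[0].astype(int); print(u,v)
x0,y0=max(u-100,0),max(v-75,0); c=im[y0:y0+150,x0:x0+200]; print(x0,y0,c.shape)
c=cv2.resize(np.clip(c.astype(float)*1.8,0,255).astype(np.uint8),None,fx=4,fy=4,interpolation=cv2.INTER_CUBIC)[:600]
c[:150,:200]=cv2.resize(a,(200,150)); cv2.imwrite('pics/cs.png',c)
E
```

```text
t: 15.53
position: [0.4734, -0.3433, 0.2686]
tool_rot: [-180.0, -0.2, 104.8]
contact_force: [0.2, 1.0, 0.0]
gripper_width: 0.0847
gripper_force: 0.0
[ 0.4738157  -0.34292486  0.26904317]
311 156
211 81 (150, 200, 3)
```

View pics/cs.png

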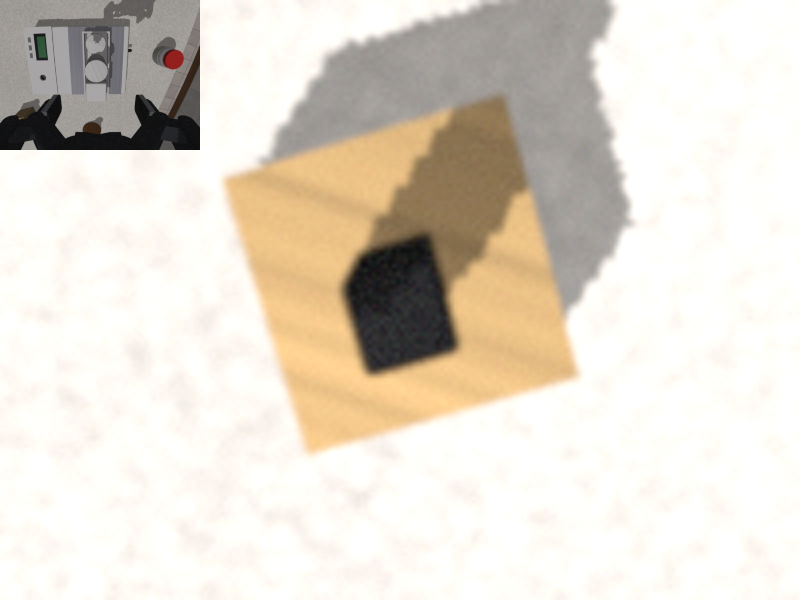

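The crop (4x, origin pixel (211,81)) shows the stand's top corners (223,178), (503,95), (578,376), (309,453) and the handle's top face (369,374), (457,347), (431,260), (344,288); inset: all three jars in one row in the tray.

```bash
python3 - <<'E'
from h import *
np.set_printoptions(precision=4,suppress=True,linewidth=150)
T=np.load('Tws.npy'); f=lambda L:np.array(L)/4+[211,81]-.375*0
def info(nm,L,z):
    P=plane('wrist',f(L),z,T); e=np.diff(np.r_[P,P[:1]],axis=0)[:,:2]
    print(nm,P.mean(0),np.linalg.norm(e,axis=1),np.degrees(np.arctan2(e[:,1],e[:,0]))%90); return P.mean(0)
info('stand',[(223,178),(503,95),(578,376),(309,453)],.07)
h=info('handle',[(369,374),(457,347),(431,260),(344,288)],.15)
w=f([(401,317)])
for n,uv in(('top',(490.5,316)),('scene',(192,179))): print(n,cross(ray('wrist',w,T),ray(n,[uv])))
go((*h[:2],.09),120)
# jars after placing
T=np.load('Twt4.npy'); C=np.array([.6609,-.0179])
print('tray jars expected px',project('wrist',[[.6609,-.0179,.164]],T))
E
```

```text
stand [ 0.4611 -0.3001  0.07  ] [0.0593 0.0593 0.0592 0.0595] [30.8292 31.0357 30.9874 31.1422]
handle [ 0.4611 -0.3     0.15  ] [0.0148 0.0144 0.0145 0.0142] [31.91   31.8515 32.4522 30.6539]
top (array([ 0.4608, -0.2985,  0.1643]), np.float64(0.0002188618321355095))
scene (array([ 0.4601, -0.2973,  0.1491]), np.float64(0.005783543309208813))
rotvec [ -0.01  -0.09 -15.08] shift [ 0.0444 -0.0015  0.1795]
tray jars expected px [[307.5908 230.5302]]
```

```bash

python3 shift.py '{"increments":[[0, 0, -7, 1.5, 0, 0, 0.085], [0, 0, -14, 3.5, -0.15, 2, 0.085], [0, 0, -16.2, 4.44, -0.15, 5, 0.085], [0, 0, -16.2, 4.44, -0.15, 8, 0.085], [0, 0, -16.2, 4.44, -0.15, 8, 0.085]]}'
python3 - <<'E'
from h import *
env.read_camera('top'); go((.4611,-.3,.088),121)
E
```

```text
t: 16.05
position: [0.4587, -0.2969, 0.1843]
tool_rot: [-179.9, -0.6, 121.2]
contact_force: [-1.0, 1.2, -0.9]
gripper_width: 0.085
gripper_force: 0.0
rotvec [-0.09 -0.39  0.15] shift [-0.0026  0.0005  0.0993]
```

```bash

python3 shift.py '{"increments":[[0, 0, 0, -0.1, 0, 3, 0.085], [0, 0, 0, -0.1, 0, 6, 0.085], [0, 0, 0, -0.1, 0, 8.5, 0.085], [0, 0, 0, -0.1, 0, 9.8, 0.085], [0, 0, 0, -0.1, 0, 9.8, 0.085]]}' >/dev/null
python3 shift.py '{"increments":[[0, 0, 0, 0, 0, 0, 0.085], [0, 0, 0, 0, 0, 0, 0.085], [0, 0, 0, 0, 0, 0, 0.085]]}'
python3 - <<'E'
from h import *
env.read_camera('top'); go((.4611,-.3,.088),121)
E
```

```text
t: 16.77
position: [0.4628, -0.3037, 0.0947]
tool_rot: [179.9, 0.2, 121.0]
contact_force: [-0.2, -0.4, 0.2]
gripper_width: 0.0849
gripper_force: 0.0
rotvec [0.05 0.2  0.04] shift [0.0038 0.0005 0.0064]
```

```bash

python3 shift.py '{"increments":[[0, 0, 0, 0.35, 0.05, 0.5, 0.085], [0, 0, 0, 0.35, 0.05, 0.5, 0.085], [0, 0, 0, 0.35, 0.05, 0.5, 0.085], [0, 0, 0, 0.35, 0.05, 0.5, 0.085]]}'
python3 shift.py '{"increments":[[0, 0, 0, 0, 0, 0, 0.005], [0, 0, 0, 0, 0, 0, 0.005], [0, 0, 0, 0, 0, 0, 0.005], [0, 0, 0, 0, 0, 0, 0.005], [0, 0, 0, 0, 0, 0, 0.005]]}' 60
python3 shift.py '{"increments":[[0, 0, 0, 0, 0, 0, 0.005], [0, 0, 0, 0, 0, 0, 0.005], [0, 0, 0, 0, 0, 0, 0.005], [0, 0, 0, 0, 0, 0, 0.005], [0, 0, 0, 0, 0, 0, 0.005]]}'
```

```text
t: 17.15
position: [0.46, -0.2991, 0.0873]
tool_rot: [-180.0, -0.0, 121.0]
contact_force: [-0.3, -0.3, -0.6]
gripper_width: 0.0847
gripper_force: 0.0
t: 17.57
position: [0.46, -0.2992, 0.0873]
tool_rot: [180.0, 0.0, 121.0]
contact_force: [-0.2, 0.0, -0.8]
gripper_width: 0.0252
gripper_force: 0.0
t: 17.98
position: [0.4601, -0.2993, 0.0874]
tool_rot: [180.0, 0.0, 121.0]
contact_force: [-0.6, 0.6, 1.2]
gripper_width: 0.0151
gripper_force: 58.4
```

```bash

python3 shift.py '{"increments":[[0, 0, 0, 0, 0, -2, 0.005], [0, 0, 0, 0, 0, -4.5, 0.005], [0, 0, 0, 0, 0, -7, 0.005], [0, 0, 0, 0, 0, -9, 0.005], [0, 0, 0, 0, 0, -9, 0.005]]}'
python3 shift.py '{"increments":[[0, 0, 0, 0, 0, 0, 0.005], [0, 0, 0, 0, 0, 0, 0.005]]}'
python3 - <<'E'
from h import *
env.read_camera('top'); T=pose(); im=env.read_camera('wrist'); cv2.imwrite('pics/wst.png',im); np.save('Twst.npy',T)
L=T[:3,3]+np.array([[0,0,.0774],[0,0,.03],[0,0,-.06]])@T[:3,:3].T
print(project('wrist',L,T)); go((.5185,-.1025,.175),121)
E
```

```text
t: 18.4
position: [0.462, -0.3011, 0.182]
tool_rot: [179.9, 0.4, 121.0]
contact_force: [0.9, -0.9, 0.2]
gripper_width: 0.0154
gripper_force: 58.8
t: 18.57
position: [0.4595, -0.2987, 0.1762]
tool_rot: [-180.0, -0.1, 121.0]
contact_force: [0.6, 0.4, -0.1]
gripper_width: 0.0154
gripper_force: 58.8
[[313.11494427 246.95168761]
 [312.91609348 279.22620332]
 [312.06497371 418.59983046]]
rotvec [-0.04 -0.17  0.03] shift [0.1373 0.1518 0.0009]
```

View pics/wst.png

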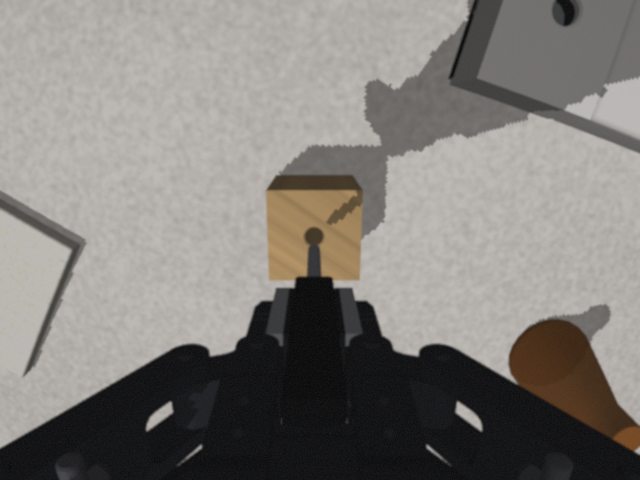

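The stylus hangs straight, its shaft end at about (314,245), where the projection puts the tip (313,247); the stand's empty hole is at (314,237). I'll stop 30 mm short of the key hole and measure it relative to the tool.

```bash

python3 shift.py '{"increments":[[0, 0, 0, 1.5, 2, 0, 0.005], [0, 0, 0, 3.8, 5.4, 0, 0.005], [0, 0, 0, 6.1, 8.8, 0, 0.005], [0, 0, 0, 8.4, 12, 0, 0.005], [0, 0, 0, 10.7, 15.2, 0, 0.005]]}'
python3 shift.py '{"increments":[[0, 0, 0, 0, 0, 0, 0.005], [0, 0, 0, 0, 0, 0, 0.005], [0, 0, 0, 0, 0, 0, 0.005], [0, 0, 0, 0, 0, 0, 0.005]]}'
python3 - <<'E'
from h import *
np.set_printoptions(precision=4,suppress=True,linewidth=200)
env.read_camera('top'); T=pose(); im=env.read_camera('wrist'); cv2.imwrite('pics/wh.png',im); np.save('Twh.npy',T); g=cv2.cvtColor(im,cv2.COLOR_BGR2GRAY)
e=project('wrist',[.5186,-.1023,.066],T)[0]; print('expected hole px',e, 'median around',np.median(g[int(e[1])-30:int(e[1])+20,int(e[0])-40:int(e[0])+40]))
x,y=e.astype(int); w=g[y-26:y+26,x-32:x+32]; print(w[::3,::3])
med=np.median(w)
for th in(.65,.75,.85):
    k,_=cv2.findContours((w<th*med).astype(np.uint8),0,1)
    for q in k:
        if cv2.contourArea(q)>150: print(th,np.array(cv2.boundingRect(q))+[x-32,y-26,0,0],cv2.contourArea(q),np.array(cv2.minEnclosingCircle(q)[0])+[x-32,y-26],cv2.minEnclosingCircle(q)[1])
t=project('wrist',T[:3,3]+T[:3,:3]@[0,0,.0774],T)[0]; x,y=t.astype(int); print('tip px',t); print(g[y-16:y+20:2,x-14:x+15:2])
E
```

```text
t: 19.08
position: [0.5348, -0.1272, 0.1759]
tool_rot: [-179.9, -0.1, 121.0]
contact_force: [0.5, 0.5, -0.6]
gripper_width: 0.0152
gripper_force: 58.8
t: 19.42
position: [0.5344, -0.1302, 0.1766]
tool_rot: [-179.9, -0.0, 121.0]
contact_force: [-0.0, 0.5, -0.8]
gripper_width: 0.0152
gripper_force: 58.9
expected hole px [314.6334 181.3134] median around 204.0
[[205 205 205 204 204 205 205 205 204 204 205 205 204 204 205 204 206 204 196 144 126 126]
 [204 205 205 205 205 205 205 204 204 204 205 206 205 205 204 205 205 204 205 204 180 127]
 [205 205 204 205 204 204 205 205 205 204 205 204 205 205 205 205 206 204 205 205 181 127]
 [205 205 205 206 205 205 204 205 204 201 198 200 202 205 204 204 204 204 205 205 204 181]
 [206 206 204 205 205 205 205 199 169 143 138 143 161 186 204 206 205 205 205 204 205 193]
 [204 205 205 205 203 206 197 148  86  72 103 115 115 132 182 202 206 204 205 205 205 205]
 [204 205 206 205 204 202 152  81  71  70  84 110 114 114 129 189 205 206 204 205 205 205]
 [204 205 204 205 204 189 116  69  72  71  71  72  92 114 113 166 203 205 204 205 204 204]
 [205 205 20
[... 1562 characters left out ...]
4 206]
 [205 207 204 205 205 202 164 136 143 182 204 206 205 205 205]
 [205 205 206 206 201 153  78  60  62 103 176 205 204 205 206]
 [205 205 205 206 187  95  59  63  61  62 134 200 206 206 204]
 [205 205 204 205 174  81  59  61  60  57 113 198 204 205 204]
 [206 206 205 205 164  74  59  61  63  59 101 190 207 205 205]
 [205 204 206 204 161  73  59  60  61  60  98 190 205 206 205]
 [206 205 206 206 154  68  60  61  63  60  89 184 206 206 206]
 [204 205 205 204 150  66  60  60  62  60  86 181 205 206 205]
 [207 206 204 205 151  67  60  62  62  60  85 183 206 204 206]
 [205 206 205 204 145  64  61  62  59  60  77 178 205 204 205]
 [202 202 205 205 143  62  59  60  62  59  74 177 205 204 205]]
```

```bash
python3 - <<'E'
from h import *
np.set_printoptions(precision=4,suppress=True)
T=np.load('Twh.npy'); h=plane('wrist',[(312.5,181.2)],.066,T)[0]; t=plane('wrist',[(313.9,250.7)],T[2,3]-.0774,T)[0]
f=plane('wrist',[(313.9,244.5)],T[2,3]-.0774,T)[0]
print('hole',h,'tip',t,'front edge to centre',np.linalg.norm(f-t)); print('tool shift',T[:3,:3].T@(h-t), 'tip in tool',T[:3,:3].T@(t-T[:3,3]))
E
```

```text
hole [ 0.5174 -0.1029  0.066 ] tip [ 0.5359 -0.1321  0.0994] front edge to centre 0.0037073919893183516
tool shift [ 0.0345 -0.0009  0.0334] tip in tool [-0.0022  0.0004  0.0774]
```

```bash

python3 shift.py '{"increments":[[0, 0, 0, 2, -0.1, 0, 0.005], [0, 0, 0, 3.45, -0.1, 0, 0.005], [0, 0, 0, 3.45, -0.1, 1, 0.005], [0, 0, 0, 3.45, -0.1, 1.5, 0.005], [0, 0, 0, 3.45, -0.1, 1.5, 0.005]]}' >/dev/null
python3 shift.py '{"increments":[[0, 0, 0, 0, 0, 0, 0.005], [0, 0, 0, 0, 0, 0, 0.005], [0, 0, 0, 0, 0, 0, 0.005]]}'
python3 - <<'E'
from h import *
env.read_camera('top'); T0=np.load('Twh.npy'); T=pose(); print('moved',T0[:3,:3].T@(T[:3,3]-T0[:3,3])); im=env.read_camera('wrist'); np.save('Twf.npy',T)
np.set_printoptions(linewidth=200); g=cv2.cvtColor(im,cv2.COLOR_BGR2GRAY); x,y=project('wrist',[.5174,-.1029,.066],T)[0].astype(int); print(x,y); print(g[y-21:y+28:2,x-21:x+22:2])
E
```

```text
t: 20.18
position: [0.5168, -0.1006, 0.1625]
tool_rot: [180.0, 0.0, 121.0]
contact_force: [0.9, -0.3, -1.2]
gripper_width: 0.0151
gripper_force: 58.9
moved [0.03475737 0.00024487 0.01427058]
311 240
[[206 207 207 208 208 207 207 207 209 206 207 208 208 208 207 207 207 207 204 169 162 163]
 [206 208 207 207 208 206 208 208 207 207 207 208 207 207 208 207 208 208 186 134 127 127]
 [206 208 210 208 208 207 208 208 206 208 207 207 206 206 207 206 208 191 143 128 127 127]
 [207 207 207 208 207 207 208 205 201 191 184 181 184 189 198 204 204 158 127 127 127 128]
 [208 207 206 208 207 207 202 179 152 126 116 122 133 139 157 178 158 129 126 127 127 126]
 [208 206 207 207 207 199 168 128  82  70  71  74  88 106 115 129 141 124 125 126 126 154]
 [207 207 206 207 201 168 118  76  69  70  70  71  69  76  97 111 122 142 128 126 156 199]
 [207 207 207 206 180 128  77  70  69  70  70  70  69  69  71  80 100 128 164 162 190 207]
 [206 209 207 199 157  99  68  72  69  71  69  69  70  69  71  70  72  91 144 193 206 207]
 [207 208 207 185 134  81  71  71  69  70  70  71  70  70  70  71  70  70 105 183 
[... 674 characters left out ...]
6 152 137  87  61  61  64  60  62 127 178 195 205 206 208 206]
 [207 207 207 208 208 209 206 191 163  95  58  62  63  60  62 141 200 206 207 207 208 207]
 [207 207 206 208 206 206 208 207 192 100  60  63  63  62  60 138 204 208 207 207 207 206]
 [207 206 207 207 207 206 207 207 192 100  60  62  62  60  61 138 203 208 206 206 207 206]
 [206 208 206 207 207 207 207 206 192  98  63  62  61  62  60 134 204 207 208 206 207 207]
 [206 208 207 207 206 207 208 208 191  91  60  60  61  61  60 125 203 208 206 207 207 206]
 [207 209 207 208 207 206 208 206 191  89  60  62  62  61  61 127 202 206 208 207 206 207]
 [206 206 207 208 207 208 207 208 188  88  60  63  60  62  59 118 203 207 208 207 207 207]]
```

```bash

python3 shift.py '{"increments":[[0, 0, 0, 0, 0, 0.8, 0.005], [0, 0, 0, 0, 0, 1.6, 0.005], [0, 0, 0, 0, 0, 2.4, 0.005], [0, 0, 0, 0, 0, 3, 0.005], [0, 0, 0, 0, 0, 3.4, 0.005]]}'
python3 shift.py '{"increments":[[0, 0, 0, 0, 0, 0.2, 0.005], [0, 0, 0, 0, 0, 0.4, 0.005], [0, 0, 0, 0, 0, 0.6, 0.005], [0, 0, 0, 0, 0, 0.6, 0.005]]}'
```

```text
t: 20.7
position: [0.5157, -0.0998, 0.1267]
tool_rot: [-179.9, -0.1, 121.0]
contact_force: [-0.2, 0.3, -1.2]
gripper_width: 0.0149
gripper_force: 58.9
t: 21.03
position: [0.5164, -0.1001, 0.1221]
tool_rot: [-180.0, -0.0, 121.0]
contact_force: [0.0, -0.1, -0.8]
gripper_width: 0.0152
gripper_force: 58.9
```

```bash

python3 shift.py '{"increments":[[0, 0, 0, 0, 0, 0.1, 0.005], [0, 0, 0, 0, 0, 0.3, 0.005], [0, 0, 0, 0, 0, 0.3, 0.005], [0, 0, 0, 0, 0, 0.3, 0.005]]}' | grep -E 'posi|cont'
python3 shift.py '{"increments":[[0, 0, 0, 0, 0, 0.1, 0.005], [0, 0, 0, 0, 0, 0.3, 0.005], [0, 0, 0, 0, 0, 0.3, 0.005], [0, 0, 0, 0, 0, 0.3, 0.005]]}' | grep -E 'posi|cont'
python3 shift.py '{"increments":[[0, 0, 0, 0, 0, 0.1, 0.005], [0, 0, 0, 0, 0, 0.2, 0.005], [0, 0, 0, 0, 0, 0.2, 0.005], [0, 0, 0, 0, 0, 0.2, 0.005]]}'
```

```text
position: [0.5167, -0.1002, 0.1196]
contact_force: [0.3, -0.3, 1.5]
position: [0.5168, -0.1003, 0.1165]
contact_force: [0.3, 0.2, 4.3]
t: 22.03
position: [0.5169, -0.1003, 0.115]
tool_rot: [180.0, 0.0, 121.0]
contact_force: [-0.8, 0.3, 8.5]
gripper_width: 0.0156
gripper_force: 60.2
```

```bash

python3 shift.py '{"increments":[[0, 0, 0, 0, 0, 0.1, 0.005], [0, 0, 0, 0, 0, 0.1, 0.005], [0, 0, 0, 0, 0, 0.1, 0.005], [0, 0, 0, 0, 0, 0.1, 0.005], [0, 0, 0, 0, 0, 0.1, 0.005]]}'
python3 shift.py '{"increments":[[0, 0, 0, 0, 0, 0, 0.005], [0, 0, 0, 0, 0, 0, 0.005], [0, 0, 0, 0, 0, 0, 0.005]]}'
python3 - <<'E'
from h import *
im=env.read_camera('top'); cv2.imwrite('pics/end.png',im)
o=env.get_obs(); print(o['position'],o['contact_force'])
# jar lids expected in the top view: brightness check at lid centres
C=np.array([.6609,-.0179]); a=np.radians(14.8); uy=np.array([-np.sin(a),np.cos(a)])
for n,y,z in(('sq',-.0514,.154),('rd',.0025,.164),('sh',.0557,.132)):
    u,v=project('top',[*(C+y*uy),z])[0]; print(n,u,v,im[int(v),int(u)])
E
```

```text
t: 22.45
position: [0.5171, -0.1004, 0.1147]
tool_rot: [180.0, 0.1, 121.0]
contact_force: [-2.1, 0.5, 12.5]
gripper_width: 0.0156
gripper_force: 60.9
t: 22.7
position: [0.5171, -0.1004, 0.1147]
tool_rot: [180.0, 0.1, 121.0]
contact_force: [-2.5, 1.4, 12.4]
gripper_width: 0.0154
gripper_force: 60.9
[ 0.51707722 -0.10038761  0.1146652 ] [-2.18954204  0.40448786 12.94290425]
sq 355.6468643635899 192.85414510907898 [179 178 177]
rd 326.3461064323618 198.2740380925679 [169 168 168]
sh 297.1664769572308 209.39456657215192 [167 166 165]
```

The key is on its stop: the push rises to 12.5 N with no further travel, and the grip is steady. I'm handing the job in.

```bash
python3 -c "
from workcell import env
print(env.close_job())"
```

```text
the job is handed in; nothing more can be done
None
```

I handed the job in at about 23 s with all three jars standing in one row in the tray and the stylus, still gripped, holding the tare key on its stop at about 12.5 N; the hand-in returned no verdict, and I viewed 11 pictures, one over the limit of 10.

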